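# Find the slit lamp's loose mounting bolt and hold its cap open

### The arm

A 7-joint arm with a two-finger parallel gripper is mounted at the origin on the work surface. World frame = base frame: x ahead of the robot, y to its left, z up, the work surface at z = 0. Lengths are in m, angles in degrees, forces in N, time in s.
With the tool pointing down it reaches from about 0.4 to 0.85 m from the base axis. Payload 10.4 kg.
Tool frame: the origin (TCP) lies at the very end of the fingers, on their centre line; the grasp point (between the pads) lies 19 mm behind it; z points along the fingers, y is the direction in which the jaws open and shut (so a half turn about z gives the same grasp; the last joint's range is limited). The gripper opens to 85 mm and grips with 20 to 120 N. Pads are 22 mm wide; open, the fingers measure 114 mm over their backs; the gripper's body (76 mm by 85 mm) begins 54 mm behind the grasp point. The pads swing forward as they close: fully open they stand 13 mm farther back than shut.
Start: joints at [63.965, 19.034, -3.707, 83.658, 1.238, 77.344, -5.071], TCP at [0.262, -0.568, 0.231] pointing down, gripper open.
Joint ranges: [-148.97, 148.97], [-28.65, 121.19], [-84.17, 76.75], [9.2, 138.47], [-72.65, 252.65], [3.7, 117.97], [-149.18, 149.18]. Speed limits (degrees/s): [127.2, 127.2, 159.86, 159.86, 180, 180, 180].

### API

Orientations are given as [roll, pitch, yaw] about the fixed x, y, z axes, in that order (R = Rz(yaw) Ry(pitch) Rx(roll)).
In Python, from station import manip gives the robot as it stands.
- The arm moves only by the tool jog_arm, never from a script. Its argument "series" is a list of rows, each a list of 5 numbers: the shift along the world's x, y, z in m, then the turn about the world's z in degrees, then the finger opening in m, from 0 to 0.0854. A call has 1 to 12 rows; each row is the pose to reach, as a shift and turn from the pose commanded when the call began; what a row does not reach only later rows make up. A row lasts 1/8 s, in which the tool goes at most 62.5 mm and 10.7 degrees, less where a joint would pass 70% of its speed; a pose out of reach is approached as far as the arm can. A call with a gripper value outside its range is refused whole. The fingers move at their own pace and stop on an object; "newtons" is the grip in N (left out, the last holds). Time passes only in rows, so rows that repeat a pose let the fingers close. It gives the time, the measured TCP pose, the force and the opening at its end, in the units of the state.
- manip.observe(): the state, without advancing time (a new reading comes with each control period).
- manip.read_camera(name): name is "side" or "top"; returns a dict with "image" (400x640x3 uint8, blue, green, red), "intrinsics" (3x3 intrinsics, pixels), "rvec" (rotation vector, rad) and "tvec" (3), from world to camera coordinates, as OpenCV has them. Camera axes: x right, y down, z forward; pixel columns grow to the right and rows downward; lengths in m; the calibration is good to about 2 mm. A picture is of the moment at which its call begins. There is no depth.
- manip.hand_in(): hands the job in, once; it reports no verdict.
The state is a dict: "clock": time; "qpos": joint angles; "joint_vel": joint speeds; "tau": joint torques, N m; "tool_pos": TCP position; "eef_rot": TCP orientation; "ft_force": force on the tool from outside, world axes, zero at the start; "wrist_torque": the same for the moment, N m; "width": finger opening in m.
Only numpy, scipy, OpenCV 4.12 (cv2) and the standard library are available. Lean on these libraries where they do the work, as an engineer would, in place of code of your own. Each camera call takes 0.05 s, during which the arm holds its last target. There are 200 camera calls.

### The job

One of the three mounting bolts on the slit lamp's plate has worked loose: it gives a few millimetres when pressed and springs back, while the other two are solid. Tap the bolt heads from above to find the loose one, then lift the hinged cap on that same foot to about 50 degrees (at least 45) and finish with the gripper still holding it open, so that the technician can reach the locking screw underneath. Leave the other two caps shut and all the other things where they are.

Things in the scene. Friction and masses are not known exactly. Their poses are not given: they have to be found in the camera images.
- foot_k: One of three look-alike fixed aluminium mounting feet on the white plate: a block 90 mm long (x), 48 mm wide (y), 32 mm tall. Origin on its underside (12 mm above the table), local x -55 to +35 mm; +x runs from the bolt end to the cap end, roughly away from the robot; z up. The bolt is at local x = -37 mm, the cap's hinge line at x = -8 mm, z = 35.5 mm, parallel to y. Under the cap is a well with a locking screw.
- bolt_k_top (a point): Centre of the top of foot_k's steel hexagon bolt head (20 mm across flats, 13 mm tall; top 52 mm above the foot's underside, 64 mm above the table, 14 mm above the shut cap's top). A tight bolt does not yield at all; the single loose one sinks up to 5 mm under a downward push that grows from 0.4 to about 2.5 N, then meets a hard stop, and springs back up when let go.
- cap_k_tab (a point): Grip point at the middle of the tongue of foot_k's grey hinged cap. The tongue is 16 mm wide (along the foot's y), 6 mm thick, and juts 32 mm past the cap's free edge, free on both sides and underneath; this point is 62 mm from the hinge line, at foot-local (54, 0, 35.5) mm when shut, 47.5 mm above the table and 35.5 mm above the plate. The cap's panel is 46 mm long, 48 mm wide, 5 mm thick.
- cap_k (a joint): Opening angle in rad of foot_k's cap: 0 shut, grows as the tongue end rises, swinging up and back over the hinge towards the bolt; stop at 1.1. A weak closing spring and its weight pull it shut (about 0.5 to 2 N at the tongue): it never stays open by itself.
- foot_m: One of three look-alike fixed aluminium mounting feet on the white plate: a block 90 mm long (x), 48 mm wide (y), 32 mm tall. Origin on its underside (12 mm above the table), local x -55 to +35 mm; +x runs from the bolt end to the cap end, roughly away from the robot; z up. The bolt is at local x = -37 mm, the cap's hinge line at x = -8 mm, z = 35.5 mm, parallel to y. Under the cap is a well with a locking screw.
- bolt_m_top (a point): Centre of the top of foot_m's steel hexagon bolt head (20 mm across flats, 13 mm tall; top 52 mm above the foot's underside, 64 mm above the table, 14 mm above the shut cap's top). A tight bolt does not yield at all; the single loose one sinks up to 5 mm under a downward push that grows from 0.4 to about 2.5 N, then meets a hard stop, and springs back up when let go.
- cap_m_tab (a point): Grip point at the middle of the tongue of foot_m's grey hinged cap. The tongue is 16 mm wide (along the foot's y), 6 mm thick, and juts 32 mm past the cap's free edge, free on both sides and underneath; this point is 62 mm from the hinge line, at foot-local (54, 0, 35.5) mm when shut, 47.5 mm above the table and 35.5 mm above the plate. The cap's panel is 46 mm long, 48 mm wide, 5 mm thick.
- cap_m (a joint): Opening angle in rad of foot_m's cap: 0 shut, grows as the tongue end rises, swinging up and back over the hinge towards the bolt; stop at 1.1. A weak closing spring and its weight pull it shut (about 0.5 to 2 N at the tongue): it never stays open by itself.
- foot_t: One of three look-alike fixed aluminium mounting feet on the white plate: a block 90 mm long (x), 48 mm wide (y), 32 mm tall. Origin on its underside (12 mm above the table), local x -55 to +35 mm; +x runs from the bolt end to the cap end, roughly away from the robot; z up. The bolt is at local x = -37 mm, the cap's hinge line at x = -8 mm, z = 35.5 mm, parallel to y. Under the cap is a well with a locking screw.
- bolt_t_top (a point): Centre of the top of foot_t's steel hexagon bolt head (20 mm across flats, 13 mm tall; top 52 mm above the foot's underside, 64 mm above the table, 14 mm above the shut cap's top). A tight bolt does not yield at all; the single loose one sinks up to 5 mm under a downward push that grows from 0.4 to about 2.5 N, then meets a hard stop, and springs back up when let go.
- cap_t_tab (a point): Grip point at the middle of the tongue of foot_t's grey hinged cap. The tongue is 16 mm wide (along the foot's y), 6 mm thick, and juts 32 mm past the cap's free edge, free on both sides and underneath; this point is 62 mm from the hinge line, at foot-local (54, 0, 35.5) mm when shut, 47.5 mm above the table and 35.5 mm above the plate. The cap's panel is 46 mm long, 48 mm wide, 5 mm thick.
- cap_t (a joint): Opening angle in rad of foot_t's cap: 0 shut, grows as the tongue end rises, swinging up and back over the hinge towards the bolt; stop at 1.1. A weak closing spring and its weight pull it shut (about 0.5 to 2 N at the tongue): it never stays open by itself.
- plate: The slit lamp's fixed white mounting plate, 220 x 460 x 12 mm, lying on the table; the three feet stand on it about 160 mm apart in a row along its y. Origin under its centre.
- washer: Bystander: loose flat steel washer, 28 mm across, 4 mm thick, lying on the plate between two feet. Origin under its centre.
- lens_ring: Bystander: loose brass trial-lens ring, 38 mm across, 6 mm tall, lying on the plate between two feet. Origin under its centre.
- drops_a: Bystander: white eye-drop bottle, 26 mm across, 65 mm tall, beyond the plate. Origin under its centre.
- drops_b: Bystander: amber eye-drop bottle, 30 mm across, 75 mm tall, to the left of the plate. Origin under its centre.
- jar: Bystander: steel jar with lid, 72 mm across, 75 mm tall, to the left of the plate. Origin under its centre.
- case: Bystander: black instrument case, 70 x 150 x 40 mm, beyond the plate. Origin under its centre.
- driver: Bystander: screwdriver lying on the table to the right of the plate. Origin at its middle underside.

How it is judged (in metres and radians):
On the way, in this order (a step that is already met when the one before it is completed fails the run):
1. the loose bolt has been tapped: pressed down more than 3 mm (distance of bolt_m_top from where it was at the start of the episode above 0.003 m and value of joint cap_m below 0.2 rad), for 0.02 s.
2. the cap of the loose bolt's foot is lifted more than 40 degrees by the fingers (value of joint cap_m above 0.7 rad and contact force between foot_m and the fingers above 0.3 N), for 0.2 s.
At the end, for the whole second after the job is handed in: The loose bolt's cap is held still by the fingers at more than 40 degrees (0.7 rad) through the last second; the other two caps are shut (under 0.1 rad) and every bystander is within 30 mm of where it began (all of step 2 and velocity of joint cap_m between -0.1 and 0.1 rad/s and value of joint each of cap_k, cap_t below 0.1 rad and distance of each of washer, lens_ring, drops_a, drops_b, jar, case, driver from where it was at the start of the episode below 0.03 m); the arm keeps its last pose, push and grip.
It fails at once if a tight bolt's cap was lifted (more than 0.25 rad) (value of joint any of cap_k, cap_t above 0.25 rad).
It fails at once if a bystander was moved more than 30 mm (distance of any of washer, lens_ring, drops_a, drops_b, jar, case, driver from where it was at the start of the episode above 0.03 m).
It also fails if it takes over 51 s, if anything falls off the work surface, if the arm or the gripper's body presses on something with over 40 N, if the wrist force passes 120 N, or if a joint passes its speed limit or range.

## Working session

There is one attempt and no reset: what is moved stays moved. The work goes in short steps, Python scripts to look and compute and a tool call to move; the robot and the scene stay as the last step left them, time stands still between calls to the robot, and variables do not carry over. Pictures are saved under pics/ and viewed, about 8 in all and at most 12, crops included, and the job is handed in when it is done.

Besides the shell and the picture viewer there is one more tool, called after "Emit:" in YAML: its name, and indented under it one key for each argument. jog_arm: Moves the arm, as the interface text tells. Its arguments: {"type":"object","properties":{"series":{"type":"array"},"newtons":{"type":"number"}},"required":["series"]}

```bash
mkdir -p pics; python3 - <<'E'
from station import manip
import cv2
for n in("top","side"):
    c=manip.read_camera(n); cv2.imwrite(f"pics/{n}0.png",c["image"]); print(n,c["intrinsics"],c["rvec"],c["tvec"])
s=manip.observe(); print(s)
E
```

```text
top [[371.52473825   0.         313.63407258]
 [  0.         371.52473825 199.98596648]
 [  0.           0.           1.        ]] [ 2.17982612 -2.13214128  0.09448592] [0.02208429 0.57384361 1.02797224]
side [[382.35224277   0.         317.58273534]
 [  0.         382.35224277 203.31854331]
 [  0.           0.           1.        ]] [ 0.93191291 -2.38739224  1.16636329] [0.44785288 0.28644584 0.80738603]
{'clock': 0.1, 'qpos': array([63.96565868, 19.06968334, -3.70707449, 83.70095561,  1.2375866 ,
       77.34355146, -5.07080546]), 'joint_vel': array([ 0.04715687, -0.02655982,  0.01450436, -0.08571832,  0.01522883,
       -0.0274017 ,  0.01897585]), 'tau': array([ 2.24237192e-03, -6.26748705e+01,  4.98012593e-02, -3.92428029e+01,
        1.64901442e-02,  7.00958131e-03, -5.31446290e-05]), 'tool_pos': array([ 0.26141445, -0.56733285,  0.23058298]), 'eef_rot': array([-1.79925728e+02,  3.32282206e-03,  2.47404658e+01]), 'ft_force': array([-0.28889995,  0.05815718, -0.49450538]), 'wrist_torque': array([0.01445522, 0.02158188, 0.0335461 ]), 'width': 0.085202604225853}
```

View pics/top0.png

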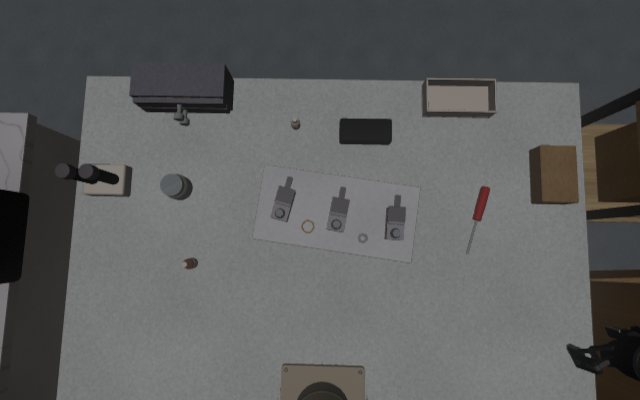

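View pics/side0.png

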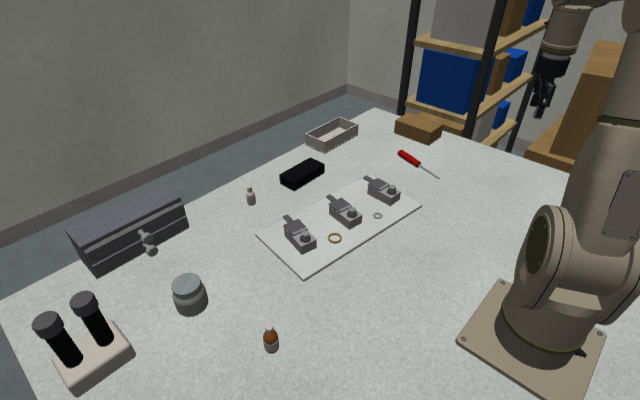

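Top view: three feet with bolts near pixels (280,213), (336,225) and (395,233), tongues pointing up the image (+x), the ring at (308,226) and the washer at (363,238). The side view shows the same layout. I'll enlarge and measure.

```bash
cat > h.py <<'E'
import numpy as np, cv2
def ray(c,px,z):
    R=cv2.Rodrigues(c["rvec"])[0]; t=np.ravel(c["tvec"])
    u=cv2.undistortPoints(np.float64([[px]]),c["intrinsics"],None)[0,0]
    o=-R.T@t; d=R.T@np.array([u[0],u[1],1]); return o+d*(z-o[2])/d[2]
def proj(c,P): return cv2.projectPoints(np.float64(P).reshape(-1,1,3),c["rvec"],c["tvec"],c["intrinsics"],None)[0][:,0]
E
python3 - <<'E'
from station import manip
from h import *
c=manip.read_camera("top"); im=c["image"]
# plate pixels: grey feet darker than plate
x0,y0,x1,y1=250,160,425,270
g=cv2.cvtColor(im,cv2.COLOR_BGR2GRAY)
m=np.zeros_like(g); m[y0:y1,x0:x1]=(g[y0:y1,x0:x1]<115)*255
cs=cv2.findContours(m,cv2.RETR_EXTERNAL,cv2.CHAIN_APPROX_NONE)[0]
for k in cs:
    if cv2.contourArea(k)<200: continue
    r=cv2.minAreaRect(k); print(cv2.contourArea(k),r,ray(c,r[0],.045))
for b,t in [((280,213),(290,182)),((336,225),(342,191)),((395,233),(397,200))]:
    print(ray(c,b,.064),ray(c,t,.0475))
big=cv2.resize(im[170:250,260:420],None,fx=5,fy=5,interpolation=cv2.INTER_CUBIC)
cv2.imwrite("pics/crop.png",cv2.convertScaleAbs(big,alpha=1.5))
E
```

```text
717.0 ((395.027587890625, 217.03103637695312), (20.259098052978516, 46.33167266845703), 3.3664605617523193) [ 0.52871922 -0.19358508  0.045     ]
646.0 ((338.7189636230469, 208.56134033203125), (18.091577529907227, 46.30537796020508), 10.885527610778809) [ 0.54903918 -0.03641073  0.045     ]
666.5 ((284.33612060546875, 197.9896240234375), (19.19586753845215, 45.928367614746094), 14.931416511535645) [0.57565434 0.11722287 0.045     ]
[0.53164043 0.12594813 0.064     ] [0.62116535 0.10238204 0.0475    ]
[ 0.5020569  -0.02880782  0.064     ] [ 0.59854039 -0.04471797  0.0475    ]
[ 0.48388448 -0.18973657  0.064     ] [ 0.57633245 -0.19860081  0.0475    ]
```

View pics/crop.png

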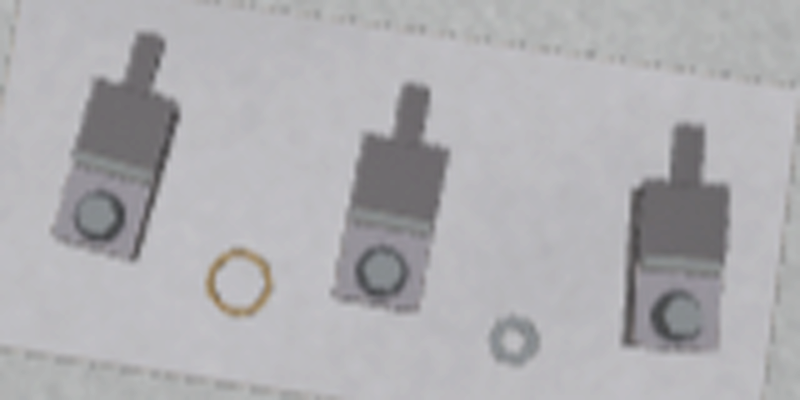

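```bash
python3 - <<'E'
from station import manip
from h import *
c=manip.read_camera("top")
f=lambda u,v:(260+(u+.5)/5-.5,170+(v+.5)/5-.5)
for b,t in [((100,214),(146,64)),((383,270),(411,114)),((683,316),(688.5,154))]:
    B=ray(c,f(*b),.064);T=ray(c,f(*t),.0475);d=(T-B)[:2]
    print(B,T,np.hypot(*d),np.degrees(np.arctan2(d[1],d[0])))
E
```

```text
[0.53327358 0.1271077  0.064     ] [0.6199546  0.10574258 0.0475    ] 0.08927523053369507 -13.846255358542619
[ 0.50589998 -0.02929143  0.064     ] [ 0.59456233 -0.0442161   0.0475    ] 0.08990971937901465 -9.555113885159464
[ 0.48450174 -0.19299258  0.064     ] [ 0.57522525 -0.19943448  0.0475    ] 0.09095192946469281 -4.061516953944874
```

Emit:
jog_arm:
  series:
    - [0.03,0.05,0,-7,0]
    - [0.06,0.1,0,-14,0]
    - [0.09,0.15,0,-21,0]
    - [0.12,0.2,0,-29,0]
    - [0.15,0.25,-0.03,-29,0]
    - [0.18,0.3,-0.06,-29,0]
    - [0.21,0.35,-0.09,-29,0]
    - [0.223,0.375,-0.12,-29,0]
    - [0.223,0.375,-0.13,-29,0]
    - [0.223,0.375,-0.13,-29,0]
    - [0.223,0.375,-0.13,-29,0]
  newtons: 20

```text
clock: 1.58
tool_pos: [0.4846, -0.1941, 0.1023]
eef_rot: [179.9, -0.1, -4.4]
ft_force: [0.9, 0.4, -0.1]
width: 0.0002
```

Emit:
jog_arm:
  series:
    - [0,0,-0.02,0,0]
    - [0,0,-0.03,0,0]
    - [0,0,-0.033,0,0]
    - [0,0,-0.036,0,0]
    - [0,0,-0.037,0,0]
    - [0,0,-0.038,0,0]
    - [0,0,-0.038,0,0]
    - [0,0,-0.038,0,0]

```text
clock: 2.58
tool_pos: [0.4848, -0.1927, 0.0641]
eef_rot: [180.0, -0.0, -4.3]
ft_force: [-3.2, 0.0, 6.5]
width: -0.0001
```

Emit:
jog_arm:
  series:
    - [0,0,-0.001,0,0]
    - [0,0,-0.002,0,0]
    - [0,0,-0.002,0,0]

```text
clock: 2.95
tool_pos: [0.4849, -0.1928, 0.064]
eef_rot: [179.9, -0.0, -4.3]
ft_force: [-13.4, 4.7, 29.7]
width: -0.0
```

The right bolt is solid (30 N, no yield at 64 mm). Now the middle one.

Emit:
jog_arm:
  series:
    - [0,0,0.03,0,0]
    - [0.007,0.055,0.035,-2,0]
    - [0.014,0.11,0.035,-4,0]
    - [0.021,0.164,0.03,-5,0]
    - [0.021,0.164,0.015,-5,0]
    - [0.021,0.164,0.008,-5,0]
    - [0.021,0.164,0.005,-5,0]
    - [0.021,0.164,0.003,-5,0]
    - [0.021,0.164,0.002,-5,0]
    - [0.021,0.164,0.002,-5,0]

```text
clock: 4.2
tool_pos: [0.5057, -0.0297, 0.0641]
eef_rot: [179.9, -0.0, -9.3]
ft_force: [-3.9, -1.7, 7.5]
width: -0.0003
```

The middle bolt is solid too (7.5 N at 64 mm). Now the left one.

Emit:
jog_arm:
  series:
    - [0,0,0.03,0,0]
    - [0.009,0.052,0.035,-2,0]
    - [0.018,0.104,0.035,-4,0]
    - [0.027,0.156,0.03,-4,0]
    - [0.027,0.156,0.015,-4,0]
    - [0.027,0.156,0.006,-4,0]
    - [0.027,0.156,0.002,-4,0]
    - [0.027,0.156,0.0,-4,0]
    - [0.027,0.156,-0.002,-4,0]
    - [0.027,0.156,-0.004,-4,0]
    - [0.027,0.156,-0.004,-4,0]
    - [0.027,0.156,-0.004,-4,0]

```text
clock: 5.7
tool_pos: [0.5328, 0.1273, 0.0596]
eef_rot: [180.0, -0.0, -13.3]
ft_force: [0.8, -1.5, 2.2]
width: 0.0001
```

The left bolt sank 4.4 mm at about 2 N, so it is the loose one. Now I'll retract and go to its tongue with the jaws along the foot's y, stopping above it to check.

Emit:
jog_arm:
  series:
    - [0,0,0.03,0,0]
    - [0,0,0.07,0,0.02]
    - [0.046,-0.012,0.07,-0.7,0.045]
    - [0.0925,-0.023,0.07,-0.7,0.045]
    - [0.0925,-0.023,0.04,-0.7,0.045]
    - [0.0925,-0.023,0.0,-0.7,0.045]
    - [0.0925,-0.023,-0.0245,-0.7,0.045]
    - [0.0925,-0.023,-0.0245,-0.7,0.045]
    - [0.0925,-0.023,-0.0245,-0.7,0.045]

```text
clock: 6.82
tool_pos: [0.6257, 0.1048, 0.036]
eef_rot: [-180.0, -0.1, -13.9]
ft_force: [0.6, 1.1, -0.3]
width: 0.0448
```

```bash
python3 - <<'E'
from station import manip
from h import *
o=[]
for n in("top","side"):
    c=manip.read_camera(n); u,v=proj(c,[.61,.11,.06])[0].astype(int)
    k=c["image"][v-40:v+40,u-40:u+40]; o.append(cv2.resize(k,(400,400),interpolation=cv2.INTER_CUBIC))
cv2.imwrite("pics/g.png",cv2.convertScaleAbs(np.hstack(o),alpha=1.6))
s=manip.observe(); print(s["tool_pos"],s["eef_rot"],s["ft_force"],s["width"])
E
```

```text
[0.62600803 0.10467068 0.03643081] [-1.79948979e+02 -1.20907352e-01 -1.39581767e+01] [ 0.27148086 -0.24238319  0.25263154] 0.04477260964094702
```

View pics/g.png

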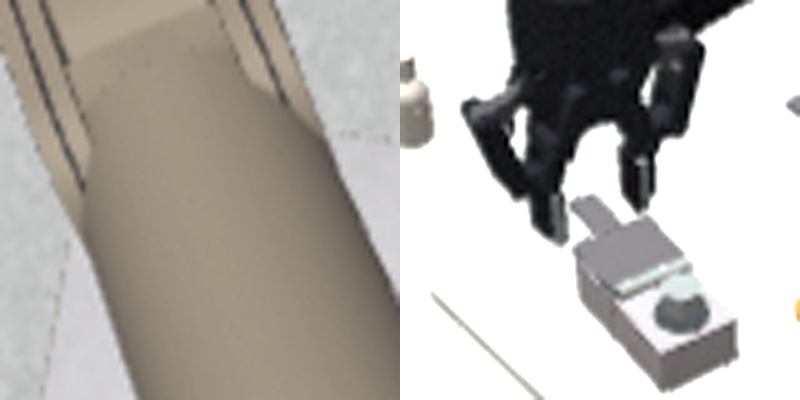

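The top view is blocked by the arm. The side crop shows the two fingers straddling the tongue (tongue at about (595,215), fingers at (550,220) and (640,185)). Closing now.

Emit:
jog_arm:
  series:
    - [0,0,0,0,0.02]
    - [0,0,0,0,0.005]
    - [0,0,0,0,0.005]
    - [0,0,0,0,0.005]
    - [0,0,0,0,0.005]
    - [0,0,0,0,0.005]
  newtons: 25

```text
clock: 7.68
tool_pos: [0.6262, 0.1069, 0.0361]
eef_rot: [-179.8, -0.1, -13.9]
ft_force: [3.6, 5.9, 0.9]
width: 0.0146
```

Emit:
jog_arm:
  series:
    - [0.0005,0.003,0,0,0.005]
    - [0.0005,0.003,0.005,0,0.005]
    - [0,0.003,0.0094,0,0.005]
    - [-0.001,0.0033,0.014,0,0.005]
    - [-0.002,0.0036,0.0187,0,0.005]
    - [-0.0035,0.004,0.023,0,0.005]
    - [-0.005,0.0044,0.0276,0,0.005]
    - [-0.005,0.0044,0.0276,0,0.005]

```text
clock: 8.68
tool_pos: [0.619, 0.1089, 0.0622]
eef_rot: [180.0, 0.1, -13.9]
ft_force: [-4.6, 0.8, -5.9]
width: 0.0148
```

```bash
python3 - <<'E'
from station import manip
from h import *
c=manip.read_camera("side"); u,v=proj(c,[.61,.11,.06])[0].astype(int)
cv2.imwrite("pics/g2.png",cv2.convertScaleAbs(cv2.resize(c["image"][v-40:v+40,u-40:u+40],(480,480),interpolation=cv2.INTER_CUBIC),alpha=1.6))
E
```

```text
(no output)
```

View pics/g2.png

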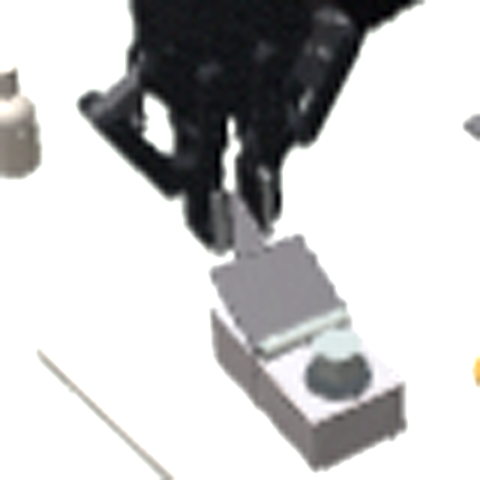

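The side crop shows the cap open about 25°, with the tongue between the pads at (245,225). Continuing the arc.

Emit:
jog_arm:
  series:
    - [-0.004,0.001,0.0045,0,0.005]
    - [-0.006,0.0015,0.0085,0,0.005]
    - [-0.0085,0.002,0.0125,0,0.005]
    - [-0.0115,0.0028,0.0165,0,0.005]
    - [-0.0145,0.0036,0.02,0,0.005]
    - [-0.0175,0.0043,0.023,0,0.005]
    - [-0.0205,0.005,0.0255,0,0.005]
    - [-0.023,0.0057,0.0275,0,0.005]
    - [-0.023,0.0057,0.0275,0,0.005]
    - [-0.023,0.0057,0.0275,0,0.005]

```text
clock: 9.98
tool_pos: [0.5973, 0.1144, 0.0901]
eef_rot: [180.0, -0.0, -14.0]
ft_force: [-0.2, 0.5, -6.8]
width: 0.015
```

```bash
python3 - <<'E'
from station import manip
from h import *
c=manip.read_camera("side"); u,v=proj(c,[.61,.11,.06])[0].astype(int)
cv2.imwrite("pics/g3.png",cv2.convertScaleAbs(cv2.resize(c["image"][v-40:v+40,u-40:u+40],(480,480),interpolation=cv2.INTER_CUBIC),alpha=1.6))
h=np.array([.533+.029*.97,.127-.029*.242,.0475]); f=lambda th,r,y:h+r*np.cos(th)*np.array([.97,-.242,0])+y*np.array([.242,.97,0])+[0,0,r*np.sin(th)]
for d in (40,45,50,55,60): # predicted crop pixels: panel free edge corners
    a=np.radians(d); print(d,((proj(c,[f(a,.046,.024),f(a,.046,-.024)])-[u-40,v-40])*6).round().tolist())
s=manip.observe(); t=s["tool_pos"]; print(t,s["ft_force"],s["width"])
print("angle from tcp", np.degrees(np.arctan2(t[2]+.0125-h[2],(t-h)[:2]@[.97,-.242])))
E
```

```text
40 [[217.0, 250.0], [311.0, 212.0]]
45 [[220.0, 248.0], [314.0, 210.0]]
50 [[223.0, 247.0], [317.0, 209.0]]
55 [[226.0, 247.0], [320.0, 208.0]]
60 [[230.0, 247.0], [324.0, 208.0]]
[0.59728298 0.11440859 0.09005123] [-0.59321537  0.93357433 -5.90480162] 0.015243849213333176
angle from tcp 56.5148109561154
```

View pics/g3.png

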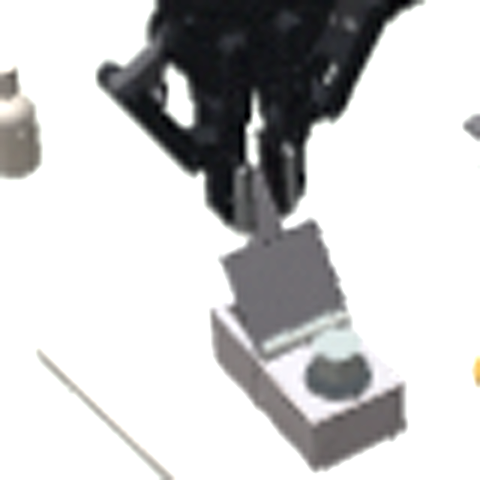

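The cap is clearly open, with the tongue between the pads and the panel's free corners at (222,258) and (314,222). I'll calibrate out the small image offset with the fixed bolt and hinge to get the angle.

```bash
python3 - <<'E'
from station import manip
from h import *
c=manip.read_camera("side"); u,v=proj(c,[.61,.11,.06])[0].astype(int)
e=np.array([.97,-.242,0]);n=np.array([.242,.97,0]);B=np.array([.533,.127,0])
P=lambda x,y,z:((proj(c,B+(x+.037)*e+y*n+[0,0,z])-[u-40,v-40])*6)[0].round()
print("bolt",P(-.037,0,.064),"near bottom corner top",P(-.055,.024,.044),P(-.055,-.024,.044),"hinge",P(-.008,.024,.0475),P(-.008,-.024,.0475),"far-left block",P(.035,.024,.044))
for d in (35,40,45,50,55,60):
    a=np.radians(d);r=.046
    print(d,[P(-.008+r*np.cos(a)-.0025*np.sin(a),y,.0475+r*np.sin(a)+.0025*np.cos(a)) for y in(.024,-.024)],"tip",P(-.008+.078*np.cos(a),0,.0475+.078*np.sin(a)))
E
```

```text
bolt [342. 334.] near bottom corner top [317. 414.] [412. 371.] hinge [261. 345.] [354. 305.] far-left block [213. 297.]
35 [array([216., 251.]), array([310., 213.])] tip [231. 171.]
40 [array([219., 249.]), array([312., 211.])] tip [234. 166.]
45 [array([222., 247.]), array([316., 209.])] tip [239. 162.]
50 [array([225., 247.]), array([319., 208.])] tip [244. 160.]
55 [array([228., 247.]), array([323., 208.])] tip [250. 159.]
60 [array([232., 247.]), array([327., 209.])] tip [256. 159.]
```

Emit:
jog_arm:
  series:
    - [0,0,0,0,0.005]
    - [0,0,0,0,0.005]
    - [0,0,0,0,0.005]
    - [0,0,0,0,0.005]

```text
clock: 10.58
tool_pos: [0.5973, 0.1144, 0.0901]
eef_rot: [-180.0, -0.0, -14.0]
ft_force: [0.4, -0.4, -4.5]
width: 0.015
```

```bash
python3 - <<'E'
from station import manip
import cv2
cv2.imwrite("pics/fin.png",manip.read_camera("side")["image"])
E
```

```text
(no output)
```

View pics/fin.png

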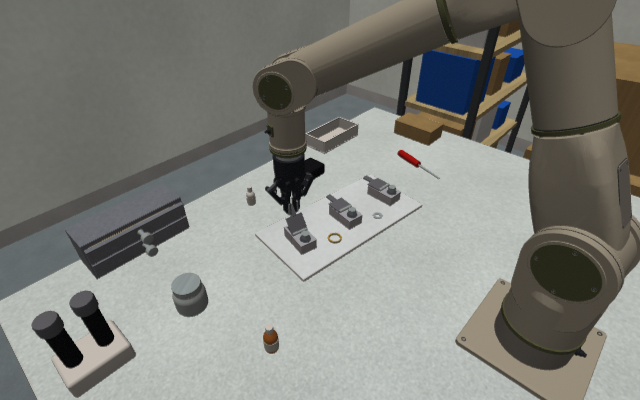

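The left cap at (297,222) is held open and the other two are shut. The ring (335,238), washer (378,215), both bottles, the jar and the driver are where they were; the case is partly hidden behind the gripper. Handing in.

```bash
python3 -c "
from station import manip
print(manip.hand_in()); s=manip.observe(); print(s['clock'],s['tool_pos'],s['width'])"
```

```text
the job is handed in; nothing more can be done
None
the job is handed in; nothing more can be done
```

I found the loose bolt and handed the job in with that foot's cap held open at roughly 50°; the hand-in gave no verdict.

- **Finding the bolt:** I tapped all three from above. The right bolt was solid (about 30 N, no yield) and so was the middle one (about 7.5 N, no yield). The left bolt sank about 4.4 mm at about 2 N.
- **Opening the cap:** I gripped the left foot's tongue across its width and lifted it along the hinge arc. The gripper is still holding it at 25 N.
- **Last checks:** The arm was still and the finger opening was 15 mm on the nominally 16 mm tongue. The final side view showed the other two caps shut and the small items where they started. The case was partly hidden behind the gripper, so I could not fully check it; nothing went near it.
- **Disagreement:** The two angle estimates differ. The side picture gives about 50°, after correcting a shift of about 2 pixels, and the finger position gives about 56°. Both are above the required 45° and below the stop (about 63°).

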